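Plug the battery pack into the lens machine's sloping bay

ROBOT

A 7-joint arm with a two-finger parallel gripper is mounted at the origin on the work surface. World frame = base frame: x ahead of the robot, y to its left, z up, the work surface at z = 0. Lengths are in m, angles in rad, forces in N, time in s.
With the tool pointing down it reaches from about 0.425 to 0.875 m from the base axis. Payload 4.7 kg.
Tool frame: the origin (TCP) lies between the finger pads; the fingertips stand 11 mm ahead of it and the grasp point (between the pads) lies 8 mm behind it; z points along the fingers, y is the line along which they close (so a half turn about z gives the same grasp; the last joint's range is limited). The gripper opens to 87 mm and grips with 3 to 60 N. Pads are 19 mm wide; open, the fingers measure 117 mm over their backs; the gripper's body (75 mm by 190 mm) begins 51 mm behind the grasp point.
Start: joints at [-1.173, 0.321, -0.07, 1.45, 0.023, 1.371, -0.057], TCP at [0.243, 0.603, 0.234] pointing down, gripper open.
Joint ranges: [-2.86, 2.86], [-0.3, 2.09], [-1.38, 1.24], [0.06, 2.45], [-1.56, 4.7], [0.09, 2.05], [-2.69, 2.69]. Speed limits (rad/s): [2.57, 2.57, 3.14, 3.14, 3.14, 3.14, 3.14].

INTERFACE

Orientations are given as a rotation vector (axis times angle).
In Python, from bench import ctrl gives the robot as it stands. The module is installed in compiled form; this text tells all that it offers.
- The arm moves only by the shell command python3 -m inch 'ROWS' [FORCE]. ROWS is JSON, a list of rows, each an object with "slide": the shift along the tool's x, y, z scaled (see below), a list of three; "angular": the turn, a rotation vector about the tool's x, y, z scaled (see below), a list of three; "claw": the opening, from -1 (shut) to 1 (fully open). In form: [{"slide": [tx, ty, tz], "angular": [rx, ry, rz], "claw": claw}, ...]. A call has 1 to 10 rows; each row is the pose to reach, as a shift and turn from the pose commanded when the call began, along the tool's axes at that moment; what a row does not reach only later rows make up. The controller multiplies each number of a shift by 0.25 m and each number of a turn by 30 degrees. A row lasts 1/10 s, in which the tool goes at most 50 mm and 8.59 degrees, less where a joint would pass 70% of its speed; a pose out of reach is approached as far as the arm can. A call with a number of a shift or a turn outside -1 to 1 is refused whole. A call with a gripper value outside its range is refused whole. The fingers move at their own pace and stop on an object; FORCE is the grip in N (left out, the last holds). Time passes only in rows, so rows that repeat a pose let the fingers close. It gives the time, the measured TCP pose, the force, the opening and the grip force at its end, in the units of the state.
- ctrl.get_state(): the state, without advancing time (a new reading comes with each control period).
- ctrl.get_image(name): name is "scene" or "top" or "wrist"; returns a dict with "color" (420x560x3 uint8, red, green, blue), "depth" (420x560 float32, m along the optical axis (not along the pixel's ray), 0 where there is no reading), "camera_matrix" (3x3 intrinsics, pixels), "extrinsics" (4x4, takes a point from camera to world coordinates); the wrist camera has in their place "tool_from_camera" (4x4, takes a point from camera to tool coordinates, whose origin is the TCP and whose axes are the flange's). Camera axes: x right, y up, looking along -z (the intrinsics and any distortion apply to the point x, -y, -z); pixel columns grow to the right and rows downward; lengths in m; the calibration is good to about 2 mm. The wrist camera is an equidistant fisheye: a pixel r from the principal point sees the ray r / f radians off the axis. A picture is of the moment at which its call begins: read the wrist's pose just before it.
- ctrl.close_job(): hands the job in; it is judged then, once.
Trained networks look in the newest picture that a camera, given by its name, has taken for a name from the list of things; names that differ only in an ending like _2 or _b are one class to them, and where a whole thing is asked for, a point or a joint stands for the part that bears it (a point fixed in the world has none). Each returns a list of dicts, best first, with "confidence" (0 to 1); they miss things now and then, are a little off and sometimes report something else, mostly with a low value. They report only what shows in the picture. A call takes as long as a camera call.
- ctrl.find_in(query, camera): "bbox" ([centre column, centre row, width, height] in pixels, round what is visible of it).
- ctrl.outline_of(query, camera): "mask" (420x560 bool, what is visible of it) and "bbox" ([centre column, centre row, width, height] in pixels, round what is visible of it).
The state is a dict: "time": time; "joint_positions": joint angles; "qd": joint speeds; "joint_torque": joint torques, N m; "position": TCP position; "tool_rot": TCP orientation; "ft_force": force on the tool from outside, world axes, zero at the start; "torque": the same for the moment, N m; "grip_width": opening from 0.0 (shut) to 1.0 (fully open); "grip_force": force on a finger pad.
Only numpy, scipy, OpenCV 4.12 (cv2) and the standard library are available. Lean on these libraries where they do the work, as an engineer would, in place of code of your own. Each camera call takes 0.05 s, during which the arm holds its last target. There are 200 camera calls.

TASK

Take the battery pack out of its storage stand and plug it into the socket in the sloping deck of the lens machine, under the projecting display head, until it is fully home with its shoulder down on the socket, then let go of it. The socket floats sideways in its window, so it has to be felt or looked for. Leave the bottle, the jar and the lens case standing where they are.

Things in the scene. Friction and masses are not known exactly. Their poses are not given: they have to be found in the camera images.
- pack: Battery pack, 114 mm tall, 0.2 to 0.4 kg: a black plug 24 (x) x 38 (y) x 42 mm (z), its last 4 mm tapered by 1.5 mm a side, and above it a grey grip head 36 (x) x 50 (y) x 72 mm (z). Origin: centre of the plug's bottom face; z runs up along the pack. It fits either way round (half turn about z). It starts upright, plug down, in the stand
- pack_shoulder (a point): On the pack's axis at the shoulder, where the head's underside meets the plug, 42 mm above the pack's origin; axes as the pack's
- pack_top (a point): Centre of the head's top face, 114 mm above the pack's origin; axes as the pack's
- stand: Fixed white storage stand, 100 (x) x 110 (y) x 35 mm (z), with a rectangular pocket 28 (x) x 42 (y) mm, 30 mm deep, in the middle of its top, so that the plug stands in it with 2 mm to spare on each side. Origin: centre of its underside; z up
- machine: Fixed white lens machine. Origin on the counter; its front faces its own -x, z up. In its frame: base x -105 to 150, y -135 to 135, up to z 75 mm; rear tower x 60 to 150, y -135 to 135, up to z 300 mm; display head x -5 to 150, y -100 to 100, z 277 to 329 mm, projecting over the upper part of the sloping deck
- bay: The machine's sloping deck, fixed to it, 170 (x) x 260 (y) mm, 32 degrees to the counter, its face at z = -3 mm. Origin: middle of the socket window, level with the socket's top face, at (-30, 0, 130) mm in the machine's frame. z points squarely out of the slope (up and to the machine's front), x up the slope, y across. Fully home, the pack's shoulder is at z = 0 here and its z lies along this z
- cleaner: Bystander: clear cleaner bottle, 56 mm across, 150 mm tall, loose, standing. Origin: centre of its underside
- jar: Bystander: glass jar with a steel cap, 60 mm across, 80 mm tall, loose, standing. Origin: centre of its underside
- lens_case: Bystander: black lens case, 60 (x) x 150 (y) x 45 mm (z), loose, lying. Origin: centre of its underside
- window (a point): Same point and axes as the bay: the middle of the deck's window (83 x 164 mm). A grey socket block, 80 (x) x 130 (y) mm, top at z = 0, slides stiffly (10 N) along y in it; its middle starts anywhere from y = -14 to +14 mm, not told by this pose. In the block's middle is the hole, 26 (x) x 40 (y) mm, 47 mm deep along -z: 1 mm to spare on each side of the plug

How it is judged:
By the outcome, as a careful person would: the job done as asked, in the order asked, and still so for the second after the job is handed in, with the robot touching nothing.
It also fails if it takes over 61 s, if anything falls off the work surface, if the arm or the gripper's body presses on something with over 40 N, if the wrist force passes 120 N, or if a joint passes its speed limit or range.

## Working session

There is one attempt and no reset: what is moved stays moved. The work goes in short steps, Python scripts to look and compute and a shell command to move; the robot and the scene stay as the last step left them, time stands still between calls to the robot, and variables do not carry over. Pictures are saved under pics/ and viewed, at most 10 in all, crops included, and the job is handed in when it is done.

```bash
mkdir -p pics
cat > h.py <<'E'
import numpy as np, cv2
from bench import ctrl
from scipy.spatial.transform import Rotation as R
def cloud(im):
    K=im["camera_matrix"];d=im["depth"];v,u=np.mgrid[:420,:560]
    x=(u-K[0,2])/K[0,0]*d;y=(v-K[1,2])/K[1,1]*d
    P=np.stack([x,-y,-d],-1);E=im["extrinsics"]
    return P@E[:3,:3].T+E[:3,3]
E
python3 - <<'E'
from h import *
s=ctrl.get_state();print(s)
a=ctrl.get_image("scene");b=ctrl.get_image("top")
np.savez("a.npz",**a);np.savez("b.npz",**b)
cv2.imwrite("pics/s.png",a["color"][:,:,::-1]);cv2.imwrite("pics/t.png",b["color"][:,:,::-1])
for n,im in(("scene",a),("top",b)):
    C=cloud(im);print(n,im["extrinsics"].round(3).tolist())
    for q in["pack","stand","machine","bay","cleaner","jar","lens_case"]:
        for r in ctrl.outline_of(q,n)[:2]:
            m=r["mask"]&(im["depth"]>0);P=C[m]
            print(q,round(r["confidence"],2),np.round(r["bbox"]),m.sum(),np.percentile(P,[2,50,98],axis=0).round(3).tolist() if m.sum() else "")
E
```

```text
{'time': 0.0, 'joint_positions': array([-1.17289291,  0.32182793, -0.07005816,  1.45168124,  0.02261497,
        1.37082692, -0.05687755]), 'qd': array([ 0.00049976, -0.00089191, -0.00026422,  0.00230857, -0.00214994,
        0.00134353,  0.0005341 ]), 'joint_torque': array([-9.12728847e-04, -4.91280699e+01, -4.04431326e-01, -3.12529743e+01,
       -6.41001854e-02,  4.35573875e-02,  1.97236700e-04]), 'position': array([0.24325399, 0.60217688, 0.23245498]), 'tool_rot': array([-5.99087622e-01, -3.08368454e+00,  3.04840259e-03]), 'ft_force': array([0.32923048, 0.25861483, 1.37668617]), 'torque': array([ 0.03940581, -0.01742916, -0.00849295]), 'grip_force': 0.0, 'grip_width': 1.0024999487511381}
scene [[-0.073, -0.843, 0.533, 1.279], [0.997, -0.06, 0.043, 0.185], [-0.004, 0.534, 0.845, 1.231], [0.0, 0.0, 0.0, 1.0]]
pack 0.59 [322. 210.  24.  32.] 577 [[0.524, 0.205, 0.033], [0.551, 0.231, 0.106], [0.563, 0.257, 0.122]]
stand 0.92 [320. 226.  55.  49.] 1493 [[0.495, 0.167, -0.0], [0.564, 0.227, 0.033], [0.602, 0.297, 0.04]]
machine 0.69 [145. 169. 162. 172.] 18180 [[0.384, -0.333, 0.024],
[... 753 characters left out ...]
, 0.068], [0.533, 0.229, 0.118], [0.555, 0.254, 0.122]]
stand 0.58 [236. 225.  62.  65.] 2085 [[0.477, 0.17, 0.0], [0.524, 0.224, 0.034], [0.594, 0.29, 0.039]]
machine 0.62 [460. 234. 200. 168.] 27298 [[0.353, -0.304, 0.05], [0.478, -0.194, 0.294], [0.621, -0.062, 0.331]]
bay 0.96 [419. 234.  96. 141.] 10328 [[0.375, -0.223, 0.083], [0.501, -0.151, 0.128], [0.628, -0.066, 0.168]]
cleaner 0.91 [304. 154.  29.  32.] 748 [[0.657, 0.057, 0.011], [0.672, 0.083, 0.1], [0.699, 0.106, 0.151]]
jar 0.79 [213. 154.  29.  39.] 684 [[0.663, 0.251, 0.02], [0.683, 0.275, 0.078], [0.714, 0.3, 0.083]]
lens_case 0.93 [137. 259.  45.  71.] 2218 [[0.393, 0.404, 0.0], [0.463, 0.44, 0.044], [0.534, 0.483, 0.048]]
```

Run:
```python
import cv2,numpy as np
a=cv2.imread("pics/s.png");b=cv2.imread("pics/t.png")
x=cv2.resize(a[110:320,60:440],(760,420));cv2.imwrite("pics/s2.png",x)
y=cv2.resize(b[110:320,180:560],(760,420));cv2.imwrite("pics/t2.png",y)
```

```text
(no output)
```

View pics/s2.png

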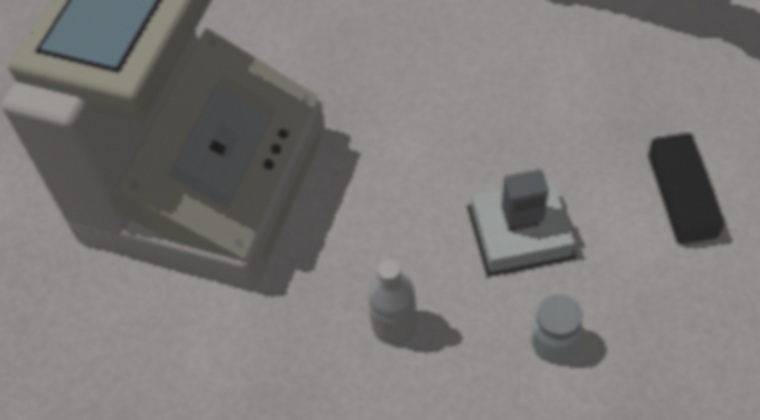

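View pics/t2.png

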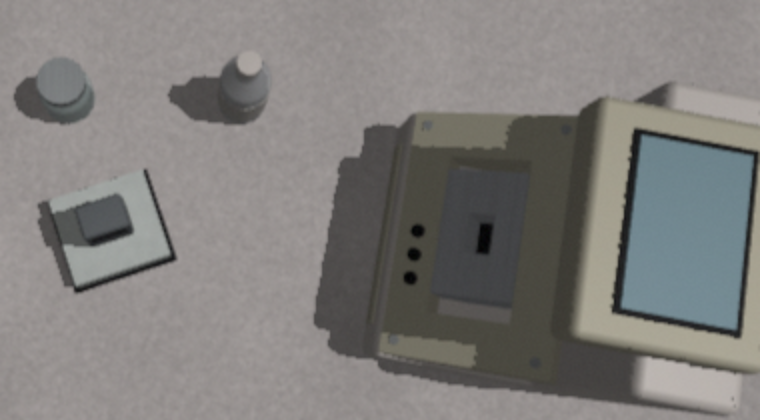

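The scene view shows the pack in the stand at about full-image (322,210) and the socket hole at (169,183). In the top view the pack is at (234,222) and the hole at (422,229). The block sits off-centre in its window. Next I'll measure both.

```bash
cat > m.py <<'E'
from h import *
def run():
  for n,f in(("scene","a.npz"),("top","b.npz")):
    im=dict(np.load(f));C=cloud(im);ctrl.get_image(n)
    def rect(m,zc):
        P=C[m];lo=P[np.abs(P[:,2]-zc)<.006][:,:2]
        r=cv2.minAreaRect((lo*1000).astype(np.float32));return len(lo),np.round(r[0],1),np.round(r[1],1),round(r[2],1)
    mp=ctrl.outline_of("pack",n)[0]["mask"];ms=ctrl.outline_of("stand",n)[0]["mask"]
    k=cv2.dilate(mp.astype(np.uint8),np.ones((5,5)))>0
    z=C[k][:,2];zt=np.median(z[z>.1]);print(n,"pack top z",zt,rect(k,zt))
    k=ms|mp;z=C[k][:,2];zs=np.median(z[(z>.02)&(z<.045)]);print(" stand z",zs,rect(k,zs))
    r=ctrl.outline_of("bay",n)
    mb=cv2.erode(r[0]["mask"].astype(np.uint8),np.ones((5,5)))>0
    P=C[mb&(im["depth"]>0)]
    c=np.median(P,0);
    for _ in range(6):
        q=P[np.abs((P-c)@(nv if _ else np.array([0,.53,.848])))<(.02 if _<2 else .003)]
        c=q.mean(0);nv=np.linalg.svd(q-c,full_matrices=0)[2][2];nv*=np.sign(nv[2])
    print(" plane n",nv.round(4),"tilt",np.degrees(np.arccos(nv[2])),"c",c.round(4),len(q))
    # machine yaw from the normal
    x=np.array([-nv[0],-nv[1],0]);x/=np.linalg.norm(x);print(" machine x yaw",np.degrees(np.arctan2(x[1],x[0])))
    # dark hole
    g=im["color"].max(2);h=(169,183) if n=="scene" else (422,229)
    m=np.zeros_like(g);m[h[1]-14:h[1]+15,h[0]-12:h[0]+13]=1
    hm=(g<30)&(m>0);v,u=np.nonzero(hm);print(" hole px",u.mean(),v.mean(),hm.sum(),u.min(),u.max(),v.min(),v.max(), 'dark',g[h[1],h[0]])
    K=im["camera_matrix"];E=im["extrinsics"]
    sl=cloud(im)[h[1]-14:h[1]+15,h[0]-12:h[0]+13]
    hd=((sl-c)@nv*1000)
    print(np.round(hd[::2,::2]).astype(int))
run()
E
python3 m.py
python3 -c "
from h import *
s=ctrl.get_state();print(R.from_rotvec(s['tool_rot']).as_matrix().round(3))"
```

```text
scene pack top z 0.11719671948025112 (263, array([541. , 231.5]), array([38.2, 49.4]), 17.5)
 stand z 0.03407926014571916 (959, array([540.5, 231.9]), array([102.4, 111.6]), 16.2)
 plane n [0.1178 0.5169 0.8479] tilt 32.01419054951345 c [ 0.5196 -0.1521  0.129 ] 3734
 machine x yaw -102.83941053020325
 hole px 168.0 183.8 5 167 169 183 185 dark 30
[[  -2   -2    1    3    3    1    4    3    1    7   -1    4    1]
 [   5    3    1    4    2    3    1    5   -2    3    1    3    1]
 [  -6    0    6   -1    2    0    2  -11    0    0    3    1    1]
 [  -1    2    5    3   -1    3  -20  -16  -12   -2    2    3    2]
 [   5   -2    5    1    2    2  -30  -25  -20   -7  -10   -8    0]
 [   1    2    2    1    3  -44  -36  -32  -25  -23  -12    2    4]
 [  -1    1    3    5    1  -44  -44  -44  -35  -30   -6    0    4]
 [   1    5    1    6  -39  -46  -46  -38  -45  -21   -3    3    1]
 [   7    0    5    6    0  -45  -44  -45  -37 1198    3    2    4]
 [  -1   -3   -3    0    3    1    3  -37  -20    4    2    5    7]
 [   3    2    3    4    2    6    1    1    5    3   -6    5    1]
 [   3    8    5    0   -2    2   -2    9    1    2    5    5    0]
 [   4    4    3    3    3    2    1    2    4   -3    0    2    5]
 [   1   -1   -1    3    1   -2    1    3    3    2    5    1    3]
 [   4    4    2    6    3    1    1    7    4    2    0    2    0]]
[[-0.927  0.374  0.   ]
 [ 0.374  0.927  0.   ]
 [-0.     0.    -1.   ]]Traceback (most recent call last):
  File "m.py", line 30, in <module>
    run()
    ~~~^^
  File "m.py", line 8, in run
    mp=ctrl.outline_of("pack",n)[0]["mask"];ms=ctrl.outline_of("stand",n)[0]["mask"]
       ~~~~~~~~~~~~~~~~~~~~~~~~~^^^
IndexError: list index out of range
```

```bash
python3 - <<'E'
s=open("m.py").read()
s=s.replace('ctrl.outline_of("pack",n)[0]','O("pack",n)').replace('ctrl.outline_of("stand",n)[0]','O("stand",n)').replace('r=ctrl.outline_of("bay",n)','r=[O("bay",n)]')
s=s.replace("def run","def O(q,n):\n  for _ in range(8):\n    r=ctrl.outline_of(q,n)\n    if r and r[0]['confidence']>.3: return r[0]\n    ctrl.get_image(n)\ndef run",1)
i=s.index("    # dark hole")
s=s[:i]+'''
    bx=np.cross([-x[1],x[0],0],nv);by=np.cross(nv,bx)
    h=(169,183) if n=="scene" else (422,229);w=15
    H=(C-c)@nv;E=im["extrinsics"];o=E[:3,3]
    t=((c-o)@nv)/((C-o)@nv);Q=o+(C-o)*t[...,None]
    m=np.zeros(H.shape,bool);m[h[1]-w:h[1]+w+1,h[0]-w:h[0]+w+1]=1
    top=np.median(H[m&(np.abs(H)<.006)]);print(" block top over plane",top)
    t=((c+top*nv-o)@nv)/((C-o)@nv);Q=o+(C-o)*t[...,None]
    hm=(m&(H<-.009)&(H>-.08)).astype(np.uint8);_,lab,st,ce=cv2.connectedComponentsWithStats(hm);k=lab==1+np.argmax(st[1:,4])
    P=Q[k];uv=np.c_[(P-c)@bx,(P-c)@by];lo,hi=np.percentile(uv,[1,99],axis=0);mid=(lo+hi)/2
    print(" hole size",(hi-lo)*1000,"mid",c+top*nv+mid[0]*bx+mid[1]*by,"mean",P.mean(0),k.sum())
run()
'''
open("m.py","w").write(s)
E
python3 m.py
```

```text
scene pack top z 0.11719671948025112 (263, array([541. , 231.5]), array([38.2, 49.4]), 17.5)
 stand z 0.03404401343012675 (975, array([540.3, 231.4]), array([103. , 110.5]), 16.2)
 plane n [0.1177 0.5168 0.848 ] tilt 32.01001583060138 c [ 0.5196 -0.1519  0.1288] 3729
 machine x yaw -102.82511014099109
 block top over plane 0.002088499168275238
 hole size [23.16899029 35.42836029] mid [ 0.51184414 -0.1471443   0.12948427] mean [ 0.5124605  -0.14731482  0.12950268] 120
top pack top z 0.11836636648727311 (423, array([537.1, 232.1]), array([36. , 49.7]), 17.3)
 stand z 0.0345565504280283 (1690, array([537.1, 232.3]), array([100.4, 109.9]), 17.3)
 plane n [0.1145 0.5162 0.8488] tilt 31.923089001408634 c [ 0.4998 -0.1467  0.1283] 7417
 machine x yaw -102.51014901924856
 block top over plane 0.0022950712795303347
 hole size [22.52382418 37.09526142] mid [ 0.50660888 -0.14667106  0.13013773] mean [ 0.50652012 -0.14675025  0.13019787] 215m.py:31: RuntimeWarning: divide by zero encountered in divide
  t=((c-o)@nv)/((C-o)@nv);Q=o+(C-o)*t[...,None]
m.py:31: RuntimeWarning: invalid value encountered in multiply
  t=((c-o)@nv)/((C-o)@nv);Q=o+(C-o)*t[...,None]
m.py:34: RuntimeWarning: divide by zero encountered in divide
  t=((c+top*nv-o)@nv)/((C-o)@nv);Q=o+(C-o)*t[...,None]
m.py:34: RuntimeWarning: invalid value encountered in multiply
  t=((c+top*nv-o)@nv)/((C-o)@nv);Q=o+(C-o)*t[...,None]
```

Both cameras agree on the offset from pack to hole, roughly (-30,-379) mm. The pack yaw is 17.3° and the machine x yaw is about -102.7°. I'll hover over the pack next.

```bash
python3 -m inch '[{"slide":[-0.1,-0.06,0],"angular":[0,0,0],"claw":1},{"slide":[-0.25,-0.14,0],"angular":[0,0,0],"claw":1},{"slide":[-0.42,-0.235,0],"angular":[0,0,0],"claw":1},{"slide":[-0.6,-0.335,0],"angular":[0,0,0],"claw":1},{"slide":[-0.75,-0.42,0],"angular":[0,0,0],"claw":1},{"slide":[-0.826,-0.465,0],"angular":[0,0,0],"claw":1}]'
python3 -m inch '[{"slide":[-0.1,-0.06,0],"angular":[0,0,-0.12],"claw":1},{"slide":[-0.25,-0.14,0],"angular":[0,0,-0.3],"claw":1},{"slide":[-0.42,-0.235,0],"angular":[0,0,-0.5],"claw":1},{"slide":[-0.6,-0.335,0],"angular":[0,0,-0.75],"claw":1},{"slide":[-0.75,-0.42,0],"angular":[0,0,-0.9],"claw":1},{"slide":[-0.826,-0.465,0],"angular":[0,0,-1],"claw":1},{"slide":[-0.826,-0.465,0],"angular":[0,0,-1],"claw":1}]'
python3 -m inch '[{"slide":[0,0,0],"angular":[0,0,-0.2],"claw":1},{"slide":[0,0,0],"angular":[0,0,-0.31],"claw":1},{"slide":[0,0,0],"angular":[0,0,-0.31],"claw":1},{"slide":[0,0,0],"angular":[0,0,-0.31],"claw":1}]'
python3 - <<'E'
from h import *
s=ctrl.get_state();w=ctrl.get_image("wrist");w.update(pos=s["position"],rot=s["tool_rot"]);np.savez("w1.npz",**w)
print(s["joint_positions"].round(2),s["ft_force"]);print(w["camera_matrix"],w["tool_from_camera"].round(3))
cv2.imwrite("pics/w1.png",w["color"][:,:,::-1])
for q in("pack","stand","pack_top"):
  for r in ctrl.find_in(q,"wrist")[:1]:print(q,r)
E
```

```text
time: 2.1
position: [0.3951, 0.4131, 0.234]
tool_rot: [0.608, 3.08, -0.001]
ft_force: [-0.6, -0.1, 0.5]
grip_width: 1.0
grip_force: 0.0
time: 2.8
position: [0.542, 0.2275, 0.2337]
tool_rot: [-0.208, 3.133, -0.003]
ft_force: [-0.3, 0.6, 0.8]
grip_width: 1.003
grip_force: 0.0
time: 3.2
position: [0.5388, 0.2334, 0.2336]
tool_rot: [0.472, -3.106, -0.001]
ft_force: [0.3, 0.1, -0.1]
grip_width: 1.0
grip_force: 0.0
[-0.61  0.19  0.18  1.62 -0.03  1.34  1.45] [ 0.2855027   0.09158828 -0.05076924]
[[325.1922621    0.         282.48442834]
 [  0.         325.1922621  203.19857732]
 [  0.           0.           1.        ]] [[-0.     0.956  0.294  0.08 ]
 [ 1.     0.    -0.     0.   ]
 [-0.     0.294 -0.956 -0.151]
 [ 0.     0.     0.     1.   ]]
pack {'bbox': [279.3, 193.0, 66.4, 52.8], 'confidence': 0.9}
stand {'bbox': [280.6, 173.9, 101.5, 95.6], 'confidence': 0.87}
```

View pics/w1.png

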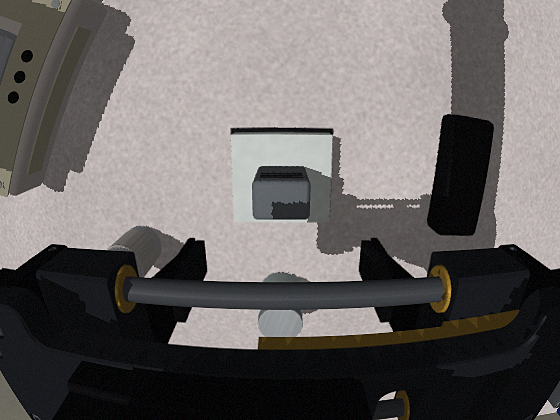

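The wrist view shows the pack head at columns 253-310, rows 166-219, squarely between the open fingers. I'll measure it in the wrist depth image.

```bash
cat >> h.py <<'E'
def wcloud(w):
    "wrist image -> points in tool frame, plus unit rays in tool frame"
    K=w["camera_matrix"];v,u=np.mgrid[:420,:560];a=(u-K[0,2])/K[0,0];b=(v-K[1,2])/K[1,1]
    th=np.hypot(a,b)+1e-9;ray=np.stack([np.sin(th)*a/th,-np.sin(th)*b/th,-np.cos(th)],-1)
    T=w["tool_from_camera"];P=ray*(w["depth"]/np.cos(th))[...,None]
    return P@T[:3,:3].T+T[:3,3],ray@T[:3,:3].T
E
python3 - <<'E'
from h import *
w=dict(np.load("w1.npz"));P,_=wcloud(w);m=np.zeros((420,560),bool);m[150:230,235:325]=1
print("pos",w["pos"],"rotz")
A=R.from_rotvec(w["rot"]).as_matrix()
z=P[...,2];top=np.median(z[180:210,265:270+30]);print("top tool z",top,"world z",w["pos"][2]-top)
k=m&(np.abs(z-top)<.006)
r=cv2.minAreaRect((P[k][:,:2]*1000).astype(np.float32));print("pack in tool mm",r, A@np.r_[np.array(r[0])/1000,top]+w["pos"])
m[:]=0;m[110:230,215:350]=1;zs=np.median(z[150:165,240:320]);k=m&(np.abs(z-zs)<.006)
r=cv2.minAreaRect((P[k][:,:2]*1000).astype(np.float32));print("stand",zs,w["pos"][2]-zs,r)
E
```

```text
pos [0.5388302  0.23340405 0.23358386] rotz
top tool z 0.11449050998971716 world z 0.11909334576394318
pack in tool mm ((1.20758056640625, -1.350656509399414), (35.518959045410156, 50.161895751953125), 0.5666033029556274) [0.53806312 0.23180238 0.11909278]
stand 0.19847288998013973 0.0351109657735206 ((0.4815559387207031, -1.4394798278808594), (101.20111083984375, 111.1895523071289), 0.19962774217128754)
```

Wrist depth puts the pack top at z 0.119 and the stand top at 0.035, matching the text, with offsets of about 1 mm. I'll descend, grip and lift.

```bash
python3 -m inch '[{"slide":[0.005,-0.006,0.08],"angular":[0,0,0.013],"claw":1},{"slide":[0.005,-0.006,0.2],"angular":[0,0,0.013],"claw":1},{"slide":[0.005,-0.006,0.34],"angular":[0,0,0.013],"claw":1},{"slide":[0.005,-0.006,0.46],"angular":[0,0,0.013],"claw":1},{"slide":[0.005,-0.006,0.55],"angular":[0,0,0.013],"claw":1},{"slide":[0.005,-0.006,0.6],"angular":[0,0,0.013],"claw":1},{"slide":[0.005,-0.006,0.626],"angular":[0,0,0.013],"claw":1},{"slide":[0.005,-0.006,0.626],"angular":[0,0,0.013],"claw":1},{"slide":[0.005,-0.006,0.626],"angular":[0,0,0.013],"claw":1}]' 45
python3 -m inch '[{"slide":[0,0,0],"angular":[0,0,0],"claw":-0.5},{"slide":[0,0,0],"angular":[0,0,0],"claw":-0.5},{"slide":[0,0,0],"angular":[0,0,0],"claw":-0.5},{"slide":[0,0,0],"angular":[0,0,0],"claw":-0.5},{"slide":[0,0,0],"angular":[0,0,0],"claw":-0.5},{"slide":[0,0,0],"angular":[0,0,0],"claw":-0.5},{"slide":[0,0,0],"angular":[0,0,0],"claw":-0.5},{"slide":[0,0,0],"angular":[0,0,0],"claw":-0.5}]' 45
```

```text
time: 4.3
position: [0.5394, 0.2311, 0.0783]
tool_rot: [-0.462, 3.105, 0.001]
ft_force: [-0.4, -0.3, 0.7]
grip_width: 0.998
grip_force: 0.0
time: 5.1
position: [0.5386, 0.2308, 0.0772]
tool_rot: [-0.462, 3.107, 0.0]
ft_force: [0.2, 0.1, 1.2]
grip_width: 0.571
grip_force: 44.9
```

```bash
python3 -m inch '[{"slide":[0,0,-0.02],"angular":[0,0,0],"claw":-0.5},{"slide":[0,0,-0.07],"angular":[0,0,0],"claw":-0.5},{"slide":[0,0,-0.16],"angular":[0,0,0],"claw":-0.5},{"slide":[0,0,-0.3],"angular":[0,0,0],"claw":-0.5},{"slide":[0,0,-0.45],"angular":[0,0,0],"claw":-0.5},{"slide":[0,0,-0.6],"angular":[0,0,0],"claw":-0.5},{"slide":[0,0,-0.72],"angular":[0,0,0],"claw":-0.5},{"slide":[0,0,-0.8],"angular":[0,0,0],"claw":-0.5},{"slide":[0,0,-0.8],"angular":[0,0,0],"claw":-0.5}]'
cat >> h.py <<'E'
yaw=np.radians(77.35)
nb=np.array([np.sin(np.radians(32))*np.cos(yaw),np.sin(np.radians(32))*np.sin(yaw),np.cos(np.radians(32))])
ty=np.array([np.sin(yaw),-np.cos(yaw),0]);RT=np.stack([np.cross(ty,-nb),ty,-nb],1)
hole=np.array([.509,-.147,.130])
def plan(p,A,p1,A1,n):
    r=(A.inv()*A1).as_rotvec()
    for i in range(n):
        Ai=A*R.from_rotvec(r*i/n)
        print("slide",(Ai.inv().apply(p1-p)/n/.25).round(3),"ang",(np.degrees(r)/n/30).round(3))
E
python3 - <<'E'
from h import *
s=ctrl.get_state();print(s["position"],s["grip_width"],s["ft_force"],RT.round(3))
plan(s["position"],R.from_rotvec(s["tool_rot"]),hole+.222*nb,R.from_matrix(RT),5)
E
```

```text
time: 6.0
position: [0.5401, 0.2312, 0.2814]
tool_rot: [-0.461, 3.101, 0.004]
ft_force: [1.1, -0.1, -2.3]
grip_width: 0.572
grip_force: 44.9
[0.54011869 0.23117511 0.28143125] 0.5723259764453842 [ 1.09375318 -0.11984432 -2.28934058] [[ 0.186  0.976 -0.116]
 [ 0.827 -0.219 -0.517]
 [-0.53   0.    -0.848]]
slide [ 0.065 -0.2   -0.03 ] ang [ 0.225 -0.128  0.772]
slide [-0.021 -0.212 -0.007] ang [ 0.225 -0.128  0.772]
slide [-0.102 -0.186  0.021] ang [ 0.225 -0.128  0.772]
slide [-0.164 -0.127  0.048] ang [ 0.225 -0.128  0.772]
slide [-0.195 -0.046  0.071] ang [ 0.225 -0.128  0.772]
```

```bash
python3 -m inch '[{"slide":[0.01,-0.03,-0.005],"angular":[0.03,-0.02,0.11],"claw":-0.5},{"slide":[0.025,-0.08,-0.012],"angular":[0.09,-0.05,0.31],"claw":-0.5},{"slide":[0.045,-0.14,-0.021],"angular":[0.157,-0.09,0.54],"claw":-0.5},{"slide":[0.065,-0.2,-0.03],"angular":[0.225,-0.128,0.772],"claw":-0.5}]'
python3 -m inch '[{"slide":[-0.005,-0.053,-0.002],"angular":[0.056,-0.032,0.193],"claw":-0.5},{"slide":[-0.01,-0.106,-0.004],"angular":[0.112,-0.064,0.386],"claw":-0.5},{"slide":[-0.016,-0.159,-0.005],"angular":[0.169,-0.096,0.579],"claw":-0.5},{"slide":[-0.021,-0.212,-0.007],"angular":[0.225,-0.128,0.772],"claw":-0.5}]'
python3 -m inch '[{"slide":[-0.025,-0.046,0.005],"angular":[0.056,-0.032,0.193],"claw":-0.5},{"slide":[-0.051,-0.093,0.01],"angular":[0.112,-0.064,0.386],"claw":-0.5},{"slide":[-0.077,-0.14,0.016],"angular":[0.169,-0.096,0.579],"claw":-0.5},{"slide":[-0.102,-0.186,0.021],"angular":[0.225,-0.128,0.772],"claw":-0.5}]'
python3 -m inch '[{"slide":[-0.041,-0.032,0.012],"angular":[0.056,-0.032,0.193],"claw":-0.5},{"slide":[-0.082,-0.064,0.024],"angular":[0.112,-0.064,0.386],"claw":-0.5},{"slide":[-0.123,-0.095,0.036],"angular":[0.169,-0.096,0.579],"claw":-0.5},{"slide":[-0.164,-0.127,0.048],"angular":[0.225,-0.128,0.772],"claw":-0.5}]'
python3 -m inch '[{"slide":[-0.06,-0.015,0.022],"angular":[0.07,-0.04,0.25],"claw":-0.5},{"slide":[-0.11,-0.027,0.041],"angular":[0.13,-0.07,0.45],"claw":-0.5},{"slide":[-0.155,-0.037,0.057],"angular":[0.18,-0.1,0.62],"claw":-0.5},{"slide":[-0.185,-0.043,0.067],"angular":[0.21,-0.12,0.73],"claw":-0.5},{"slide":[-0.195,-0.046,0.071],"angular":[0.225,-0.128,0.772],"claw":-0.5},{"slide":[-0.195,-0.046,0.071],"angular":[0.225,-0.128,0.772],"claw":-0.5},{"slide":[-0.195,-0.046,0.071],"angular":[0.225,-0.128,0.772],"claw":-0.5},{"slide":[-0.195,-0.046,0.071],"angular":[0.225,-0.128,0.772],"claw":-0.5}]'
cat >> h.py <<'E'
def wshot(f):
    s=ctrl.get_state();w=ctrl.get_image("wrist");w.update(pos=s["position"],rot=s["tool_rot"]);np.savez(f+".npz",**w)
    cv2.imwrite("pics/%s.png"%f,w["color"][:,:,::-1]);return s,w
E
python3 - <<'E'
from h import *
s,w=wshot("w2");print(s["position"],s["joint_positions"].round(2),s["ft_force"])
plan(s["position"],R.from_rotvec(s["tool_rot"]),hole+.222*nb,R.from_matrix(RT),1)
E
```

```text
time: 6.4
position: [0.5367, 0.1771, 0.2831]
tool_rot: [0.175, 3.05, -0.166]
ft_force: [0.0, 0.2, -2.6]
grip_width: 0.574
grip_force: 44.9
time: 6.8
position: [0.5357, 0.1246, 0.2907]
tool_rot: [0.765, 2.864, -0.312]
ft_force: [0.1, 0.5, -1.9]
grip_width: 0.576
grip_force: 44.9
time: 7.2
position: [0.5348, 0.0721, 0.2983]
tool_rot: [1.298, 2.565, -0.44]
ft_force: [0.4, 0.1, -2.6]
grip_width: 0.568
grip_force: 44.9
time: 7.6
position: [0.534, 0.0197, 0.306]
tool_rot: [1.757, 2.172, -0.545]
ft_force: [0.5, -0.1, -3.4]
grip_width: 0.574
grip_force: 44.9
time: 8.4
position: [0.5337, -0.0319, 0.3147]
tool_rot: [2.127, 1.707, -0.621]
ft_force: [0.4, -0.8, -2.9]
grip_width: 0.574
grip_force: 44.9
[ 0.53367885 -0.03194755  0.3147097 ] [-0.63  0.2   0.38  1.56  0.42  1.66 -0.49] [ 0.36036383 -0.81134091 -2.86696268]
slide [-0.008  0.004 -0.012] ang [-0.009  0.009  0.008]
```

View pics/w2.png

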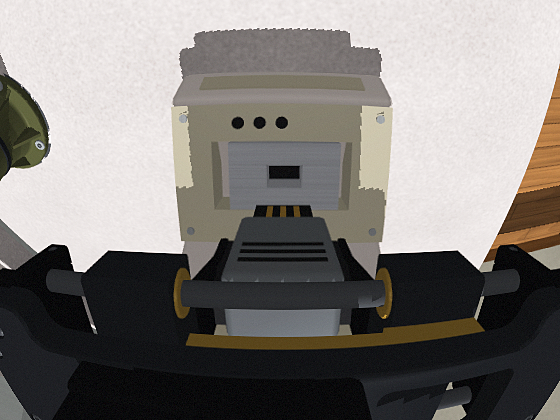

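The wrist view shows the hole at about (284,172), a black rectangle in the grey block. The held pack's plug is below it at (283,211), with the gold contacts visible. I'll measure the hole, the deck plane and the pack in the tool frame.

```bash
cat > hm.py <<'E'
from h import *
import sys
def measure(f,c0,hw=(32,22),zp=None):
    w=dict(np.load(f+".npz"));P,ray=wcloud(w);o=w["tool_from_camera"][:3,3]
    u,v=c0;m=np.zeros((420,560),bool);m[v-hw[1]:v+hw[1],u-hw[0]:u+hw[0]]=1
    ok=m&(w["depth"]>0);q=P[ok];q=q[np.abs(q[:,2]-np.median(q[:,2]))<.03]
    n=np.array([0,0,1.]);c=np.median(q,0)
    for t in(.02,.008,.004,.003):
        k=q[np.abs((q-c)@n)<t];c=k.mean(0);n=np.linalg.svd(k-c,full_matrices=0)[2][2];n*=np.sign(n[2])
    print("plane n (tool)",n.round(4),"z at hole axis",c[2]-(n[0]*(0-c[0])+n[1]*(0-c[1]))/n[2],len(k))
    H=(P-c)@n;Q=o+ray*(((c-o)@n)/(ray@n))[...,None]
    for name,hm in(("depth",m&(H>.006)),("dark",m&(w["color"].max(2)<40))):
        _,lab,st,ce=cv2.connectedComponentsWithStats(hm.astype(np.uint8));k=lab==1+np.argmax(st[1:,4])
        uv=(Q[k][:,:2]*1000).astype(np.float32);r=cv2.minAreaRect(uv)
        print(name,k.sum(),"size",np.round(r[1],1),round(r[2],2),"mid",np.round(r[0],2),"mean",uv.mean(0).round(2))
    return P,w
if __name__=="__main__":
    P,w=measure(sys.argv[1],(int(sys.argv[2]),int(sys.argv[3])))
E
python3 hm.py w2 284 172
python3 - <<'E'
from h import *
w=dict(np.load("w2.npz"));P,_=wcloud(w)
for r in(207,209,211,214,216,220,226,232,240,250,258,266):
    row=P[r];k=(row[:,2]>-.06)&(row[:,2]<.09)&(np.abs(row[:,1])<.032)&(np.abs(row[:,0])<.03)
    k[:215]=0;k[350:]=0
    q=row[k];print(r,k.sum(),np.nonzero(k)[0][[0,-1]] if k.any() else "",(np.median(q,0)*1000).round(1) if k.any() else "",(q[:,1].min()*1000).round(1) if k.any() else "",(q[:,1].max()*1000).round(1) if k.any() else "")
E
```

```text
plane n (tool) [0.0075 0.0055 1.    ] z at hole axis 0.21854848002162877 2073
depth 711 size [38.7 23.9] 89.99 mid [0.94 1.42] mean [1.02 1.44]
dark 387 size [34.8 14.3] 89.98 mid [5.74 1.94] mean [5.85 1.6 ]
207 53 [256 310] [12.5  0.5 63.2] -18.3 19.2
209 55 [255 310] [12.5 -0.2 58.7] -18.5 18.8
211 56 [255 311] [12.5  0.8 54.5] -18.2 19.2
214 57 [254 311] [12.4 -0.2 48.2] -18.4 18.7
216 60 [253 312] [12.5  0.1 44.1] -18.7 18.8
220 84 [241 324] [18.4  0.1 20.4] -23.8 23.9
226 88 [239 326] [18.4  0.1 11. ] -23.6 23.8
232 94 [236 329] [18.4  0.1  2.4] -25.1 24.9
240 116 [223 341] [18.3 -0.4 -7.7] -31.8 31.5
250 127 [219 345] [ 18.9  -0.1 -20.4] -31.7 31.6
258 134 [216 349] [ 18.9   0.1 -28.2] -31.7 31.8
266 135 [215 349] [ 18.4  -0.1 -34.6] -30.5 30.2
```

```bash
python3 -m inch '[{"slide":[-0.003,0,0.04],"angular":[-0.01,0.012,0],"claw":-0.5},{"slide":[-0.007,0,0.1],"angular":[-0.01,0.012,0],"claw":-0.5},{"slide":[-0.007,0,0.15],"angular":[-0.01,0.012,0],"claw":-0.5},{"slide":[-0.007,0,0.18],"angular":[-0.01,0.012,0],"claw":-0.5},{"slide":[-0.007,0,0.18],"angular":[-0.01,0.012,0],"claw":-0.5},{"slide":[-0.007,0,0.18],"angular":[-0.01,0.012,0],"claw":-0.5},{"slide":[-0.007,0,0.18],"angular":[-0.01,0.012,0],"claw":-0.5}]'
sed -i 's/H>.006/H>.0035/; s/max(2)<40/max(2)<60/' hm.py
python3 - <<'E'
from h import *
s,w=wshot("w3");print(s["position"],s["ft_force"])
P,ray=wcloud(w)
plan(s["position"],R.from_rotvec(s["tool_rot"]),hole+.177*nb,R.from_matrix(RT),1)
k=(P[...,2]>.155)&(P[...,2]<.24)&(np.abs(P[...,0])<.012)&(np.abs(P[...,1])<.018)
v,u=np.nonzero(k);print(u.min(),u.max(),v.min(),v.max())
E
python3 hm.py w3 283 188
```

```text
time: 9.15
position: [0.5284, -0.0571, 0.2782]
tool_rot: [2.128, 1.708, -0.609]
ft_force: [0.0, 0.4, -1.8]
grip_width: 0.571
grip_force: 44.9
[ 0.52835762 -0.05705387  0.27818782] [ 0.03714147  0.3738437  -1.80208491]
slide [ 0.002  0.003 -0.01 ] ang [ 0.002 -0.003  0.005]
266 299 173 197
plane n (tool) [7.e-04 6.e-04 1.e+00] z at hole axis 0.1739428782989057 1678
depth 905 size [24.4 38.4] 0.06 mid [1.55 0.24] mean [1.65 0.25]
dark 448 size [13.7 34. ] 0.06 mid [6.9  0.23] mean [7.34 0.23]
```

View pics/w3.png

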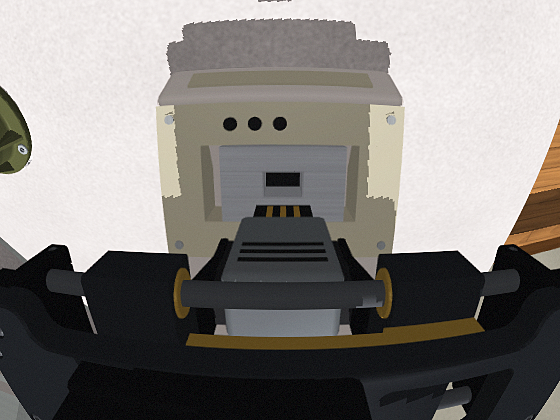

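The hole is at (283,185) with its full outline visible above the plug. The plane tilt is now under 0.1° and y is aligned. I'll pin down x from the edge profiles.

Run:
```python
from h import *
w=dict(np.load("w3.npz"));P,ray=wcloud(w);o=w["tool_from_camera"][:3,3];zp=.1739
Q=o+ray*((zp-o[2])/ray[...,2])[...,None]
for r in range(138,206):
    s=slice(272,295);
    if 150<r<165:continue
    print(r,"x %.1f"%(np.median(Q[r,s,0])*1e3),"H %.1f"%(np.median(P[r,s,2]-zp)*1e3),"g %d"%w["color"][r,s].mean())
r=183;print([(c,round(Q[r,c,1]*1e3,1),round((P[r,c,2]-zp)*1e3),int(w["color"][r,c].mean())) for c in list(range(260,270))+list(range(296,306))])
```

```text
138 x 49.6 H 3.1 g 127
139 x 48.5 H 3.0 g 127
140 x 47.5 H 3.4 g 127
141 x 46.5 H 3.2 g 128
142 x 45.5 H 3.4 g 127
143 x 44.5 H 2.9 g 129
144 x 43.5 H 15.2 g 116
145 x 42.5 H 6.7 g 99
146 x 41.5 H 0.2 g 111
147 x 40.4 H -0.2 g 118
148 x 39.4 H -0.1 g 118
149 x 38.4 H -0.1 g 120
150 x 37.4 H -0.1 g 119
165 x 22.0 H -0.2 g 122
166 x 21.0 H 0.1 g 121
167 x 20.0 H -0.2 g 119
168 x 18.9 H -0.2 g 120
169 x 17.9 H -0.3 g 122
170 x 16.8 H -0.0 g 120
171 x 15.8 H -0.1 g 108
172 x 14.8 H 1.0 g 70
173 x 13.7 H 45.9 g 6
174 x 12.7 H 46.0 g 13
175 x 11.6 H 45.9 g 15
176 x 10.6 H 45.8 g 15
177 x 9.5 H 46.0 g 14
178 x 8.5 H 45.8 g 15
179 x 7.4 H 46.0 g 16
180 x 6.4 H 46.0 g 16
181 x 5.3 H 46.0 g 16
182 x 4.3 H 45.9 g 14
183 x 3.2 H 45.9 g 15
184 x 2.2 H 45.9 g 12
185 x 1.1 H 45.9 g 15
186 x 0.1 H 45.6 g 59
187 x -1.0 H 43.4 g 109
188 x -2.1 H 38.7 g 101
189 x -3.1 H 34.1 g 101
190 x -4.2 H 29.6 g 101
191 x -5.3 H 25.0 g 101
192 x -6.3 H 21.0 g 101
193 x -7.4 H 16.4 g 101
194 x -8.5 H 12.5 g 102
195 x -9.6 H 8.6 g 99
196 x -10.6 H 4.2 g 102
197 x -11.7 H 1.4 g 113
198 x -12.8 H 0.1 g 117
199 x -13.9 H 0.1 g 123
200 x -15.0 H -0.6 g 122
201 x -16.1 H -0.1 g 120
202 x -17.1 H -0.1 g 121
203 x -18.2 H 0.1 g 126
204 x -19.3 H -0.0 g 115
205 x -20.4 H -0.1 g 48
[(260, np.float64(-22.9), 0, 122), (261, np.float64(-21.9), 0, 120), (262, np.float64(-20.8), 0, 116), (263, np.float64(-19.8), 2, 99), (264, np.float64(-18.8), 18, 93), (265, np.float64(-17.8), 39, 109), (266, np.float64(-16.7), 46, 0), (267, np.float64(-15.7), 46, 13), (268, np.float64(-14.7), 46, 12), (269, np.float64(-13.6), 46, 15), (296, np.float64(14.1), 45, 8), (297, np.float64(15.1), 45, 11), (298, np.float64(16.2), 46, 14), (299, np.float64(17.2), 46, 38), (300, np.float64(18.2), 35, 103), (301, np.float64(19.3), 16, 91), (302, np.float64(20.3), 2, 109), (303, np.float64(21.3), 1, 112), (304, np.float64(22.3), 0, 123), (305, np.float64(23.4), 0, 121)]
```

```bash
python3 -m inch '[{"slide":[0.003,0,0.03],"angular":[0,0,0],"claw":-0.5},{"slide":[0.003,0,0.08],"angular":[0,0,0],"claw":-0.5},{"slide":[0.003,0,0.15],"angular":[0,0,0],"claw":-0.5},{"slide":[0.003,0,0.22],"angular":[0,0,0],"claw":-0.5},{"slide":[0.003,0,0.29],"angular":[0,0,0],"claw":-0.5},{"slide":[0.003,0,0.34],"angular":[0,0,0],"claw":-0.5},{"slide":[0.003,0,0.37],"angular":[0,0,0],"claw":-0.5},{"slide":[0.003,0,0.38],"angular":[0,0,0],"claw":-0.5},{"slide":[0.003,0,0.38],"angular":[0,0,0],"claw":-0.5},{"slide":[0.003,0,0.38],"angular":[0,0,0],"claw":-0.5}]' 55
python3 -m inch '[{"slide":[0,0,0.008],"angular":[0,0,0],"claw":-0.5},{"slide":[0,0,0.016],"angular":[0,0,0],"claw":-0.5},{"slide":[0,0,0.024],"angular":[0,0,0],"claw":-0.5},{"slide":[0,0,0.032],"angular":[0,0,0],"claw":-0.5},{"slide":[0,0,0.036],"angular":[0,0,0],"claw":-0.5},{"slide":[0,0,0.036],"angular":[0,0,0],"claw":-0.5}]'
python3 - <<'E'
from h import *
s,w=wshot("w4");print(s["position"],RT.T@s["ft_force"],s["torque"])
plan(s["position"],R.from_rotvec(s["tool_rot"]),hole+.074*nb,R.from_matrix(RT),1)
P,_=wcloud(w)
for r in range(205,232,3):
    print(r,(P[r,270:296].mean(0)*1000).round(1))
E
```

```text
time: 10.2
position: [0.5177, -0.1054, 0.1973]
tool_rot: [2.128, 1.708, -0.609]
ft_force: [-0.1, -0.5, -2.8]
grip_width: 0.572
grip_force: 54.9
time: 10.8
position: [0.5159, -0.1107, 0.189]
tool_rot: [2.129, 1.708, -0.611]
ft_force: [-1.0, 0.2, -2.2]
grip_width: 0.571
grip_force: 54.9
[ 0.51590303 -0.11070853  0.18903102] [ 1.15316664 -0.9792938   1.84205563] [ 0.88618338 -0.10263339 -0.00547271]
slide [-0.     0.005 -0.017] ang [-0.001 -0.002  0.005]
205 [ -2.1   0.2 115. ]
208 [12.6  0.1 60.7]
211 [12.6  0.1 54.1]
214 [12.5  0.1 48.1]
217 [18.4  0.1 25.5]
220 [20.8  0.3 13.7]
223 [18.4  0.1 15.6]
226 [18.4  0.1 10.9]
229 [18.3  0.1  6.8]
```

View pics/w4.png

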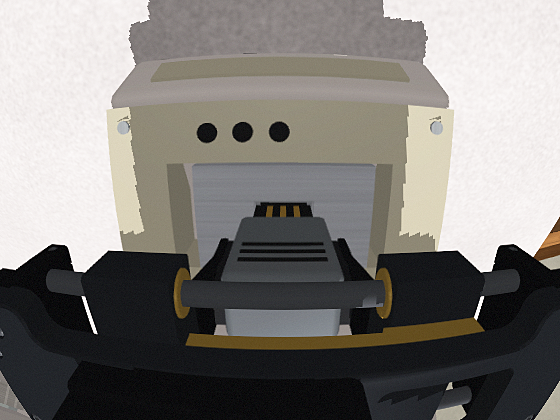

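The plug tip is over the mouth at (284,205), and the force shows no contact beyond the pack's weight. I'll push in gently and watch the force.

```bash
python3 -m inch '[{"slide":[0,0,0.006],"angular":[0,0,0],"claw":-0.5},{"slide":[0,0,0.012],"angular":[0,0,0],"claw":-0.5},{"slide":[0,0,0.018],"angular":[0,0,0],"claw":-0.5},{"slide":[0,0,0.024],"angular":[0,0,0],"claw":-0.5},{"slide":[0,0,0.024],"angular":[0,0,0],"claw":-0.5}]'
python3 - <<'E'
from h import *
s=ctrl.get_state();print((hole-s["position"])@-nb,RT.T@s["ft_force"],s["torque"])
E
```

```text
time: 11.35
position: [0.5152, -0.1138, 0.1839]
tool_rot: [2.129, 1.708, -0.611]
ft_force: [-0.2, 0.8, -3.9]
grip_width: 0.573
grip_force: 54.9
0.06357660129363638 [ 2.67709491 -0.32370981  2.88852983] [ 0.78811737 -0.17969421 -0.03246579]
```

```bash
python3 -m inch '[{"slide":[0,0,0.01],"angular":[0,0,0],"claw":-0.5},{"slide":[0,0,0.02],"angular":[0,0,0],"claw":-0.5},{"slide":[0,0,0.03],"angular":[0,0,0],"claw":-0.5},{"slide":[0,0,0.04],"angular":[0,0,0],"claw":-0.5},{"slide":[0,0,0.04],"angular":[0,0,0],"claw":-0.5}]'
python3 - <<'E'
from h import *
s=ctrl.get_state();print((hole-s["position"])@-nb,RT.T@s["ft_force"],s["torque"])
E
```

```text
time: 11.85
position: [0.5139, -0.1191, 0.1753]
tool_rot: [2.129, 1.708, -0.611]
ft_force: [0.4, 1.1, -2.2]
grip_width: 0.566
grip_force: 54.9
0.053379399488017565 [2.19951706 0.13970964 1.27087679] [ 0.79818176 -0.12336605 -0.00634722]
```

```bash
python3 -m inch '[{"slide":[0,0,0.012],"angular":[0,0,0],"claw":-0.5},{"slide":[0,0,0.024],"angular":[0,0,0],"claw":-0.5},{"slide":[0,0,0.036],"angular":[0,0,0],"claw":-0.5},{"slide":[0,0,0.048],"angular":[0,0,0],"claw":-0.5},{"slide":[0,0,0.06],"angular":[0,0,0],"claw":-0.5},{"slide":[0,0,0.068],"angular":[0,0,0],"claw":-0.5},{"slide":[0,0,0.076],"angular":[0,0,0],"claw":-0.5},{"slide":[0,0,0.08],"angular":[0,0,0],"claw":-0.5},{"slide":[0,0,0.08],"angular":[0,0,0],"claw":-0.5}]'
python3 - <<'E'
from h import *
s=ctrl.get_state();print((hole-s["position"])@-nb,RT.T@s["ft_force"],s["torque"])
E
```

```text
time: 12.75
position: [0.5118, -0.1292, 0.1586]
tool_rot: [2.129, 1.708, -0.611]
ft_force: [-0.2, 0.2, -2.7]
grip_width: 0.571
grip_force: 54.9
0.03375966657241734 [ 1.5946362  -0.23574121  2.19692256] [ 0.84505619 -0.15126172  0.02977732]
```

```bash
for i in 1 ; do python3 -m inch '[{"slide":[0,0,0.004],"angular":[0,0,0],"claw":-0.5},{"slide":[0,0,0.008],"angular":[0,0,0],"claw":-0.5},{"slide":[0,0,0.012],"angular":[0,0,0],"claw":-0.5},{"slide":[0,0,0.012],"angular":[0,0,0],"claw":-0.5}]'; done
python3 - <<'E'
from h import *
s=ctrl.get_state();print((hole-s["position"])@-nb,RT.T@s["ft_force"],s["torque"])
E
python3 -m inch '[{"slide":[0,0,0.002],"angular":[0,0,0],"claw":-0.5},{"slide":[0,0,0.004],"angular":[0,0,0],"claw":-0.5},{"slide":[0,0,0.004],"angular":[0,0,0],"claw":-0.5}]'
python3 - <<'E'
from h import *
s=ctrl.get_state();print((hole-s["position"])@-nb,RT.T@s["ft_force"],s["torque"])
E
```

```text
time: 13.15
position: [0.5115, -0.1307, 0.156]
tool_rot: [2.128, 1.708, -0.61]
ft_force: [1.1, 0.5, -2.4]
grip_width: 0.568
grip_force: 54.9
0.030767486446656576 [1.89235897 0.93446659 1.63108457] [ 0.80213014 -0.13708547  0.00695477]
time: 13.45
position: [0.5116, -0.1308, 0.1559]
tool_rot: [2.128, 1.708, -0.61]
ft_force: [-1.7, 4.0, 5.3]
grip_width: 0.572
grip_force: 54.9
0.030620744641420384 [ 0.17263961 -2.50643944 -6.30411505] [ 0.6522433   0.51910188 -0.4344619 ]
```

```bash
python3 -m inch '[{"slide":[0,0,0.004],"angular":[0,0,0],"claw":-0.5},{"slide":[0,0,0.006],"angular":[0,0,0],"claw":-0.5},{"slide":[0,0,0.006],"angular":[0,0,0],"claw":-0.5}]'
python3 - <<'E'
from h import *
s,w=wshot("w5");print((hole-s["position"])@-nb,RT.T@s["ft_force"],s["torque"])
P,_=wcloud(w)
for r in range(195,236,2):
    print(r,(P[r,270:296].mean(0)*1000).round(1),(P[r,180:200].mean(0)*1000).round(1))
E
```

```text
time: 13.75
position: [0.5116, -0.1308, 0.1558]
tool_rot: [2.128, 1.708, -0.61]
ft_force: [-2.9, 7.6, 12.6]
grip_width: 0.571
grip_force: 54.9
0.03058478483329303 [ -0.90422659  -4.54650223 -14.31535551] [ 0.50804321  1.39008579 -0.91382378]
195 [30.3  0.1 30. ] [ 33.  -52.4  20.9]
197 [29.1  0.1 29.9] [ 29.3 -55.2  29.7]
199 [27.8  0.1 30.2] [ 27.9 -55.4  30.3]
201 [26.7  0.1 30. ] [ 26.8 -55.4  29.8]
203 [25.4  0.1 30.2] [ 25.5 -55.6  30.1]
205 [24.2  0.1 30.2] [ 24.3 -55.7  30. ]
207 [22.9  0.1 30.3] [ 23.  -55.8  30. ]
209 [21.8  0.1 30. ] [ 21.8 -55.9  29.9]
211 [20.6  0.1 29.9] [ 20.4 -56.1  30.1]
213 [19.3  0.1 30.1] [ 19.1 -56.2  30.2]
215 [18.1  0.1 30. ] [ 17.9 -56.3  30.2]
217 [20.8  0.1 18.8] [ 19.9 -53.4  20.8]
219 [18.3  0.1 22.3] [ 15.3 -56.5  30. ]
221 [18.4  0.1 18.8] [ 14.  -56.7  30.1]
223 [18.3  0.1 15.7] [ 12.6 -56.9  30.3]
225 [18.3  0.1 12.7] [ 11.4 -56.9  30.1]
227 [18.4  0.1  9.5] [ 10.1 -57.   30.1]
229 [18.4  0.1  6.7] [  8.7 -57.2  30.2]
231 [18.5  0.1  3.5] [  7.4 -57.3  30.1]
233 [ 23.    0.2 -10.3] [  6.2 -57.4  29.8]
235 [18.4  0.1 -1.6] [  4.8 -57.5  29.9]
```

View pics/w5.png

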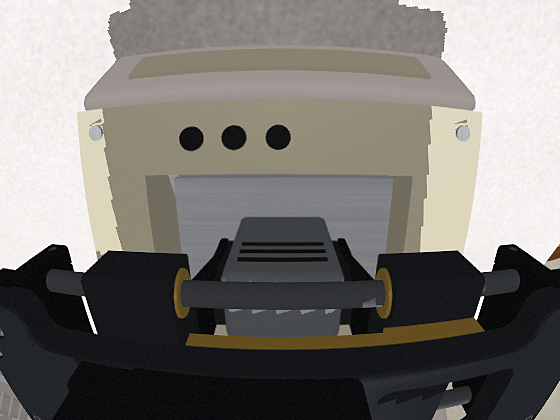

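The head now sits flush on the block: the surface is at tool z 30.1 mm and the shoulder at 30.2 mm. The force rises with no further travel. I'll give it one firmer press, then release and retreat along the axis.

```bash
python3 -m inch '[{"slide":[0,0,0.003],"angular":[0,0,0],"claw":-0.5},{"slide":[0,0,0.005],"angular":[0,0,0],"claw":-0.5},{"slide":[0,0,0.005],"angular":[0,0,0],"claw":-0.5}]'
python3 -m inch '[{"slide":[0,0,-0.006],"angular":[0,0,0],"claw":-0.5},{"slide":[0,0,-0.006],"angular":[0,0,0],"claw":0.5},{"slide":[0,0,-0.006],"angular":[0,0,0],"claw":0.8},{"slide":[0,0,-0.006],"angular":[0,0,0],"claw":0.8},{"slide":[0,0,-0.006],"angular":[0,0,0],"claw":0.8},{"slide":[0,0,-0.006],"angular":[0,0,0],"claw":0.8},{"slide":[0,0,-0.006],"angular":[0,0,0],"claw":0.8}]'
python3 - <<'E'
from h import *
s,w=wshot("w6");P,_=wcloud(w);print((hole-s["position"])@-nb,RT.T@s["ft_force"])
for r in range(205,236,2):
    print(r,(P[r,270:296].mean(0)*1000).round(1),(P[r,180:200].mean(0)*1000).round(1))
E
```

```text
time: 14.1
position: [0.5116, -0.1308, 0.1558]
tool_rot: [2.128, 1.708, -0.61]
ft_force: [-4.8, 10.7, 19.8]
grip_width: 0.564
grip_force: 54.9
time: 14.8
position: [0.5113, -0.132, 0.1541]
tool_rot: [2.129, 1.708, -0.611]
ft_force: [-0.3, -0.1, 0.8]
grip_width: 0.89
grip_force: 0.0
0.0284435200075601 [-0.60677083 -0.26133142 -0.58493678]
205 [24.9  0.1 27.9] [ 27.6 -52.3  19.2]
207 [23.7  0.1 27.8] [ 23.7 -55.1  27.8]
209 [22.4  0.1 28.2] [ 22.5 -55.2  27.7]
211 [21.2  0.1 27.9] [ 21.1 -55.4  28. ]
213 [20.   0.1 27.9] [ 22.9 -52.8  19.2]
215 [18.7  0.1 28. ] [ 18.6 -55.7  28. ]
217 [22.1  0.1 14.9] [ 17.3 -55.8  28.2]
219 [19.7  0.1 18.4] [ 16.1 -55.9  28. ]
221 [19.8  0.1 14.9] [ 14.8 -56.   28. ]
223 [19.7  0.1 12. ] [ 13.5 -56.1  28.1]
225 [19.8  0.1  8.9] [ 12.2 -56.2  27.9]
227 [19.8  0.1  5.8] [ 14.3 -53.4  19.1]
229 [19.7  0.1  3.2] [  9.6 -56.5  27.9]
231 [19.8  0.1  0.3] [  8.3 -56.6  27.9]
233 [22.2  0.3 -8.2] [  7.  -56.8  28. ]
235 [19.8  0.1 -4.9] [  5.7 -56.9  27.9]
```

```bash
python3 -m inch '[{"slide":[0,0,-0.03],"angular":[0,0,0],"claw":0.8},{"slide":[0,0,-0.09],"angular":[0,0,0],"claw":0.8},{"slide":[0,0,-0.18],"angular":[0,0,0],"claw":0.8},{"slide":[0,0,-0.28],"angular":[0,0,0],"claw":0.8},{"slide":[0,0,-0.38],"angular":[0,0,0],"claw":0.8},{"slide":[0,0,-0.48],"angular":[0,0,0],"claw":0.8},{"slide":[0,0,-0.54],"angular":[0,0,0],"claw":0.8},{"slide":[0,0,-0.56],"angular":[0,0,0],"claw":0.8},{"slide":[0,0,-0.56],"angular":[0,0,0],"claw":0.8},{"slide":[0,0,-0.56],"angular":[0,0,0],"claw":0.8}]'
python3 - <<'E'
from h import *
s,w=wshot("w7");P,_=wcloud(w);print(s["position"],s["ft_force"])
z=P[...,2];k=(np.abs(P[...,0])<.012)&(np.abs(P[...,1])<.018)&(z>.03)&(z<.2)
t=np.median(z[k]);q=P[k&(np.abs(z-t)<.006)];n=np.linalg.svd(q-q.mean(0),full_matrices=0)[2][2]
b=(np.abs(P[...,1])<.055)&(P[...,0]>.025)&(P[...,0]<.037)&(z>t+.03)
print("top",t,"n",n.round(4),"block",np.median(z[b]),"height",np.median(z[b])-t)
for c in("scene","top"):
  im=ctrl.get_image(c);C=cloud(im)
  for q in("cleaner","jar","lens_case","pack"):
    r=ctrl.outline_of(q,c)
    if r:
      m=r[0]["mask"]&(im["depth"]>0);print(c,q,round(r[0]["confidence"],2),np.percentile(C[m],[2,50,98],axis=0).round(3).tolist())
E
```

```text
time: 15.85
position: [0.5269, -0.0602, 0.2722]
tool_rot: [2.129, 1.707, -0.613]
ft_force: [0.3, -0.1, -0.6]
grip_width: 0.903
grip_force: 0.0
[ 0.52692147 -0.06024294  0.2721935 ] [ 0.34337981 -0.13430698 -0.60483565]
top 0.09487603213883236 n [-0.0034 -0.0028 -1.    ] block 0.16694924265510952 height 0.07207321051627716
scene cleaner 0.71 [[0.672, 0.055, 0.006], [0.702, 0.082, 0.094], [0.716, 0.106, 0.151]]
scene jar 0.78 [[0.673, 0.252, 0.01], [0.71, 0.277, 0.075], [0.724, 0.303, 0.083]]
scene lens_case 0.79 [[0.401, 0.404, 0.004], [0.482, 0.442, 0.043], [0.544, 0.486, 0.049]]
scene pack 0.56 [[0.499, -0.156, 0.126], [0.534, -0.123, 0.18], [0.544, -0.096, 0.199]]
top jar 0.68 [[0.663, 0.25, 0.012], [0.683, 0.275, 0.078], [0.714, 0.303, 0.083]]
top lens_case 0.82 [[0.393, 0.404, 0.015], [0.463, 0.441, 0.044], [0.534, 0.481, 0.048]]
top pack 0.68 [[0.485, -0.157, 0.139], [0.511, -0.117, 0.187], [0.538, -0.095, 0.198]]
```

View pics/w7.png

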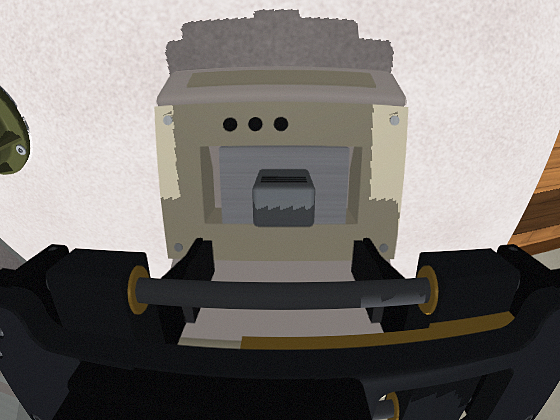

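The pack head at (284,197) stands in the socket. Its top is 72.1 mm above the block against a nominal 72, so it is fully home. The gripper is clear and the bystanders haven't moved.

```bash
python3 -c "
from bench import ctrl
print(ctrl.close_job())"
```

```text
the job is handed in; nothing more can be done
None
```

The battery pack is plugged fully home in the lens machine's socket and released, with its head standing 72.1 mm above the block (72 mm nominal); the bottle, jar and lens case are still where they stood, and the job was handed in at about 16 s.

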